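Unlock the clamp key and hang it up

ROBOT

A 7-joint arm with a two-finger parallel gripper is mounted at the origin on the work surface. World frame = base frame: x ahead of the robot, y to its left, z up, the work surface at z = 0. Lengths are in m, angles in rad, forces in N, time in s.
With the tool pointing down it reaches from about 0.4 to 0.9 m from the base axis. Payload 5.5 kg.
Tool frame: the origin (TCP) lies midway between the tips of the shut fingers; the grasp point (between the pads) lies arm.tcp_to_grasp behind it (arm.tcp_to_grasp is the distance from the TCP to the grasp point, in m); z points along the fingers, y is the line along which they close (so a half turn about z gives the same grasp; the last joint's range is limited). The gripper opens to 92 mm and grips with 3 to 60 N. Pads are 19 mm wide; open, the fingers measure 130 mm over their backs; the gripper's body (75 mm by 190 mm) begins 47 mm behind the grasp point.
Start: joints at [1.455, 0.501, -0.427, 1.55, 0.221, 1.138, -0.21], TCP at [0.24, -0.604, 0.227] pointing down, gripper open.
Joint ranges: [-2.88, 2.88], [-0.31, 2.03], [-1.54, 1.56], [0.2, 2.42], [-1.41, 4.55], [0.19, 2.02], [-2.57, 2.57]. Speed limits (rad/s): [2.57, 2.57, 3.14, 3.14, 3.14, 3.14, 3.14].

INTERFACE

Orientations are given as a unit quaternion [w, x, y, z].
In Python, from cell import arm gives the robot as it stands.
- The arm moves only by the tool move_arm, never from a script. Its argument "moves" is one flat list of numbers, 7 for each row, row after row: the shift along the tool's x, y, z in mm, then the turn, a rotation vector about the tool's x, y, z in rad, then the opening, from 0 (shut) to 1 (fully open). A call has 1 to 12 rows; each row shifts and turns the commanded pose from where the row before left it, along the tool's axes as they then stand; what a row does not reach is not made up. A row lasts 1/10 s, in which the tool goes at most 50 mm and 8.59 degrees, less where a joint would pass 70% of its speed; a pose out of reach is approached as far as the arm can. A call is refused whole if a number of a shift passes 50 or a number of a turn 0.15, either way. A call with a gripper value outside its range is refused whole. The fingers move at their own pace and stop on an object; "squeeze" is the grip in N (left out, the last holds). Time passes only in rows, so rows that do not move let the fingers close. It gives the time, the measured TCP pose, the force, the opening and the grip force at its end, in the units of the state.
- arm.read_state(): the state, without advancing time (a new reading comes with each control period).
- arm.read_camera(name): name is "side" or "top" or "wrist"; returns (picture, depth): 480x640x3 uint8, red, green, blue; 480x640 float32, m along the optical axis (not along the pixel's ray), 0 where there is no reading.
- arm.camera_model(name): a dict with "K" (3x3 intrinsics, pixels), "world_from_camera" (4x4, takes a point from camera to world coordinates). Camera axes: x right, y up, looking along -z (the intrinsics and any distortion apply to the point x, -y, -z); pixel columns grow to the right and rows downward; lengths in m; the calibration is good to about 2 mm. A picture is of the moment at which its call begins: read the wrist's pose just before it. camera_model takes no time and is no camera call; for the wrist camera it gives the pose at the moment of the call.
- arm.close_job(): hands the job in; it is judged then, once.
Trained networks look in the newest picture that a camera, given by its name, has taken for a name from the list of things; names that differ only in an ending like _2 or _b are one class to them, and where a whole thing is asked for, a point or a joint stands for the part that bears it (a point fixed in the world has none). Each returns a list of dicts, best first, with "confidence" (0 to 1); they miss things now and then, are a little off and sometimes report something else, mostly with a low value. They report only what shows in the picture. A call takes as long as a camera call. They do not tell look-alikes from the thing itself.
- arm.find_in(camera, target): "extent" ([left, top, right, bottom] in pixels, round what is visible of it).
- arm.cut_out(camera, target): "pixels" (480x640 bool, what is visible of it) and "extent" ([left, top, right, bottom] in pixels, round what is visible of it).
- arm.landmark_of(camera, target): "centre" ([column, row] in pixels: a listed point, or the origin of a listed thing).
The state is a dict: "clock": time; "joint_positions": joint angles; "joint_vel": joint speeds; "joint_efforts": joint torques, N m; "tcp_pos": TCP position; "orientation": TCP orientation; "wrist_force": force on the tool from outside, world axes, zero at the start; "ft_torque": the same for the moment, N m; "opening": finger opening in m; "grasp_force": force on a finger pad.
Only numpy, scipy, OpenCV 4.12 (cv2) and the standard library are available. Lean on these libraries where they do the work, as an engineer would, in place of code of your own. Each camera call takes 0.05 s, during which the arm holds its last target. There are 200 camera calls.

TASK

Open the carving slope's red keeper by sliding it fully down the slope, and leave it open. Then take out the purple hammer-head clamp key: turn it until its hidden head lines up with its slot and draw it out square to the slope. Hang it upright by its collar, released and at rest, in the free fork of the key rack (the one above the blue spot), leaving the orange key locked as it is and the other keys and things on the bench undisturbed.

Things in the scene. Friction and masses are not known exactly. Their poses are not given: they have to be found in the camera images.
- purple_key: Purple clamp key, 119 mm long, 0.11 to 0.22 kg. Origin: centre of its head's underside; z up the stem to the handle, x along head and handle. Hammer head 60 (x) x 10 x 10 mm (z 0 to 10), stem 10 mm diameter, collar 32 mm diameter (z 50 to 56), neck, flat handle 34 (x) x 12 (y) x 45 mm (z 74 to 119). At the start its collar lies on the plate, head hidden below, 45 to 90 degrees off the slot.
- purple_key_collar (a point): Centre of the underside of the purple key's collar (z 50 mm on its stem axis), axes as the key's
- orange_key: Orange clamp key of the same shape and axes, locked in the other slot; it must stay there unturned
- orange_key_tip (a point): A point near the upper edge of the orange key's handle (17, 0, 113 mm in its frame)
- slope: Fixed carving slope; its plate rises at 28 degrees (0.49 rad) away from the robot. Origin on the plate's upper face midway between the slots, 75 mm above the table; x up the slope, y across, z square out of the plate. Plate 8 mm thick, x -75 to 110, y -125 to 125 mm, hollow below; a carved relief 10 to 13 mm thick on it at x 50 to 102.
- slot_a (a point): Centre of one slot at the plate's upper face (slope frame 0, 60, 0 mm). Both slots are 68 mm long along the slope's y and 16 mm wide along its x. Which key is in which slot varies
- slot_b (a point): Centre of the other slot (slope frame 0, -60, 0 mm)
- rack: Fixed key rack: base 10 mm thick, back board 100 mm high at x 40 to 52. Three forks, at y -85, 0, 85 mm, open towards -x (prongs x -35 to 40): two prongs each, 9 mm wide, 10 mm thick, upper face 100 mm above the table, 16 mm apart. Origin on the table under the middle fork; x from the open ends to the back board, z up. Which fork is free varies.
- home_mark: Blue spot 48 mm across on the rack's base below the seat of the free fork; axes as the rack's
- seat (a point): Where the collar's underside centre belongs: midway between the free fork's prongs on their upper face, 90 mm straight above the spot, 35 mm in from the prongs' open ends; axes as the rack's
- green_key: Green spare key of the same shape, hanging by its collar in another fork
- yellow_key: Yellow spare key of the same shape, hanging by its collar in another fork
- paint_pot: Small blue paint pot, 42 mm across, 55 mm tall, origin under it; a bystander between slope and rack
- sanding_block: Cork block 70 x 35 x 25 mm, origin under it; a bystander between slope and rack
- mallet: Mallet lying at the left side, bystander
- gouge: Gouge lying at the right side, bystander
- brush: Green brush lying near the robot on the left, bystander
- varnish_can: Can 66 mm across, 100 mm tall, origin under it, at the back, bystander
- keeper (a joint): Red sliding keeper bar on the slope, in m down the slope: 0 fully shut, 0.035 fully open against its stop; starts within 8 mm of shut. Stiff (about 3 to 4 N), stays where left. The bar (16 mm wide, across nearly the whole slope, 10 to 16 mm above the plate) overhangs both collars when shut, so that no key can be lifted.
- keeper_tab (a point): Middle of the keeper's black grip tab, midway between the slots (y 0 in the slope frame, x -18 mm less the joint value, 29 mm out of the plate): 20 mm along the slope, 16 mm across, 16 to 42 mm out of the plate
Not all that is in view belongs to the job. What is shaped like the purple_key but turquoise is not meant.

How it is judged:
On the way, in this order (a step that is already met when the one before it is completed fails the run):
1. the keeper is slid fully down (value of joint keeper above 0.028 m), for 0.1 s.
2. the purple key's head is drawn out above the slotted plate (z of purple_key in the frame of slope above 0.005 m), for 0.1 s.
At the end, for the whole second after the job is handed in: The purple key hangs upright (within 7 degrees) and still in the free fork, collar on the prongs (within 4 mm in height, 8 mm across, 22 mm of the seat along the fork), the keeper is still open (more than 24 mm) and the orange key is where it was (within 12 mm) (x of purple_key_collar in the frame of seat between -0.022 and 0.022 m and y of purple_key_collar in the frame of seat between -0.008 and 0.008 m and z of purple_key_collar in the frame of seat between -0.004 and 0.004 m and angle between purple_key's own z axis and vertical below 0.12 rad and linear speed of purple_key below 0.02 m/s and distance of orange_key_tip from where it was at the start of the episode below 0.012 m and value of joint keeper above 0.024 m); the robot touches nothing.
It fails at once if the orange key is turned or pulled (distance of orange_key_tip from where it was at the start of the episode above 0.012 m).
It fails at once if a spare key is knocked about (distance of any of green_key, yellow_key from where it was at the start of the episode above 0.025 m).
It fails at once if a bystander is disturbed (distance of any of paint_pot, sanding_block, mallet, gouge, brush, varnish_can from where it was at the start of the episode above 0.03 m).
It also fails if it takes over 61 s, if anything falls off the work surface, if the arm or the gripper's body presses on something with over 40 N, if the wrist force passes 120 N, or if a joint passes its speed limit or range.

## Working session

There is one attempt and no reset: what is moved stays moved. The work goes in short steps, Python scripts to look and compute and a tool call to move; the robot and the scene stay as the last step left them, time stands still between calls to the robot, and variables do not carry over. Pictures are saved under pics/ and viewed, at most 10 in all, crops included, and the job is handed in when it is done.

Besides the shell and the picture viewer there is one more tool, called after "Emit:" as name(argument=value, ...) on one line, values as JSON. move_arm: Moves the arm, as the interface text tells. Its arguments: {"type":"object","properties":{"moves":{"type":"array"},"squeeze":{"type":"number"}},"required":["moves"]}

```bash
mkdir -p pics; ls; cat > h.py <<'E'
import numpy as np, cv2
from cell import arm
from scipy.spatial.transform import Rotation as R
def snap(c,n=None):
    m=arm.camera_model(c); p,d=arm.read_camera(c)
    if n: cv2.imwrite(f'pics/{n}.png',p[:,:,::-1])
    return p,d,m
def ray(m,uv):
    K=np.array(m['K']);T=np.array(m['world_from_camera'])
    v=np.array([(uv[0]-K[0,2])/K[0,0],-(uv[1]-K[1,2])/K[1,1],-1.])
    return T[:3,3],T[:3,:3]@v
def cloud(m,d):
    K=np.array(m['K']);T=np.array(m['world_from_camera'])
    v,u=np.mgrid[:480,:640]
    P=np.stack([(u-K[0,2])/K[0,0]*d,-(v-K[1,2])/K[1,1]*d,-d],-1)
    return P@T[:3,:3].T+T[:3,3]
def tri(rs):
    A=0;b=0
    for o,v in rs:
        v=v/np.linalg.norm(v);M=np.eye(3)-np.outer(v,v);A=A+M;b=b+M@o
    return np.linalg.solve(A,b)
def pose():
    s=arm.read_state();return np.array(s['tcp_pos']),R.from_quat(np.roll(s['orientation'],-1)),s
E
python3 - <<'E'
from h import *
print(arm.tcp_to_grasp, arm.read_state())
import cv2
ps={}
for c in ['side','top']:
    p,d,m=snap(c,c+'0'); C=cloud(m,d)
    print(c,[k for k in m],np.array(m['K']).tolist(),np.array(m['world_from_camera']).round(3).tolist())
    for t in ['purple_key','purple_key_collar','orange_key','orange_key_tip','slope','slot_a','slot_b','rack','home_mark','seat','keeper_tab','green_key','yellow_key','paint_pot','sanding_block','varnish_can','mallet']:
        r=arm.landmark_of(c,t)
        for e in r[:2]:
            u,v=e['centre']; q=C[min(479,int(round(v))),min(639,int(round(u)))] 
            print(t,np.round([u,v],1),round(e['confidence'],2),q.round(3))
E
```

```text
pics
0.0188 {'clock': 0.0, 'joint_positions': array([ 1.45518817,  0.50185913, -0.42677599,  1.55145669,  0.22081687,
        1.13828322, -0.21029239]), 'joint_vel': array([ 0.00132544,  0.00017886, -0.0012127 , -0.00198851,  0.00222557,
       -0.00018522, -0.00088466]), 'joint_efforts': array([ 8.01526858e-04, -5.66601062e+01, -5.81599787e+00, -2.79121721e+01,
       -6.86790445e-02,  3.09348071e-02,  1.84439987e-04]), 'tcp_pos': array([ 0.24006626, -0.60328883,  0.22566715]), 'orientation': array([-9.60705065e-04,  9.82110723e-01,  1.88301830e-01, -1.58851818e-04]), 'wrist_force': array([0.4026477 , 0.62372538, 0.07627336]), 'ft_torque': array([-0.03130144,  0.0162225 ,  0.02575956]), 'grasp_force': 0.0, 'opening': 0.09193601302901139}
side ['K', 'world_from_camera'] [[506.16837447644116, 0.0, 322.46613706745416], [0.0, 506.16837447644116, 245.06906800866392], [0.0, 0.0, 1.0]] [[0.956, 0.19, -0.226, 0.257], [-0.295, 0.626, -0.722, -0.869], [0.004, 0.756, 0.654, 0.886], [0.0, 0.0, 0.0, 1.0]]
purple_key [311.1 345.7] 0.96 [ 0.435 -0.224  0.027]
purple_key [412.7 349.7] 0.94 [ 0.627 
[... 2193 characters left out ...]
k [260.7 209.5] 0.84 [0.581 0.187 0.109]
seat [286.3 203.2] 0.41 [0.615 0.114 0.014]
keeper_tab [400.2 208.2] 0.72 [ 0.576 -0.255  0.107]
keeper_tab [319.5 152.6] 0.44 [ 0.763 -0.005  0.096]
green_key [231.3 211.9] 0.56 [0.569 0.271 0.171]
yellow_key [262.7 208.9] 0.52 [0.585 0.181 0.1  ]
yellow_key [319.3 214.2] 0.38 [0.569 0.003 0.056]
paint_pot [320.1 213.5] 0.62 [ 0.57  -0.     0.054]
sanding_block [321.9 259. ] 0.59 [ 0.423 -0.003  0.024]
sanding_block [259.4 212. ] 0.24 [0.587 0.206 0.01 ]
varnish_can [316.4 151.4] 0.95 [0.768 0.007 0.106]
varnish_can [396.9 208. ] 0.63 [ 0.577 -0.246  0.105]
mallet [165.9 250.7] 0.98 [0.462 0.515 0.025]
mallet [319.2 152.3] 0.48 [ 0.766 -0.002  0.097]
```

```bash
python3 - <<'E'
import cv2,numpy as np
a=cv2.imread('pics/side0.png');b=cv2.imread('pics/top0.png')
A=cv2.resize(a[150:400,180:500],(800,600)[:1]*1+(600,) if 0 else (768,600)); cv2.imwrite('pics/s1.png',A)
B=cv2.resize(b[130:330,200:467],(800,600),interpolation=cv2.INTER_CUBIC); cv2.imwrite('pics/t1.png',B)
E
```

```text
(no output)
```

View pics/s1.png

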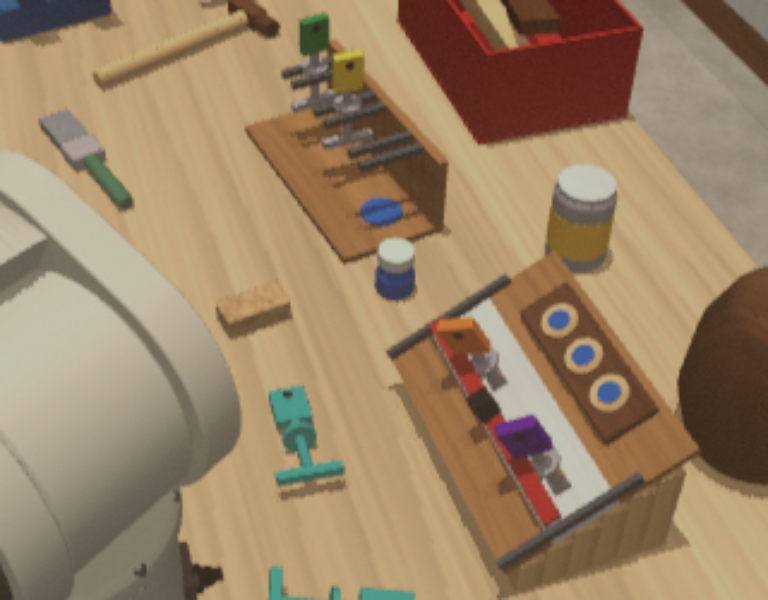

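View pics/t1.png

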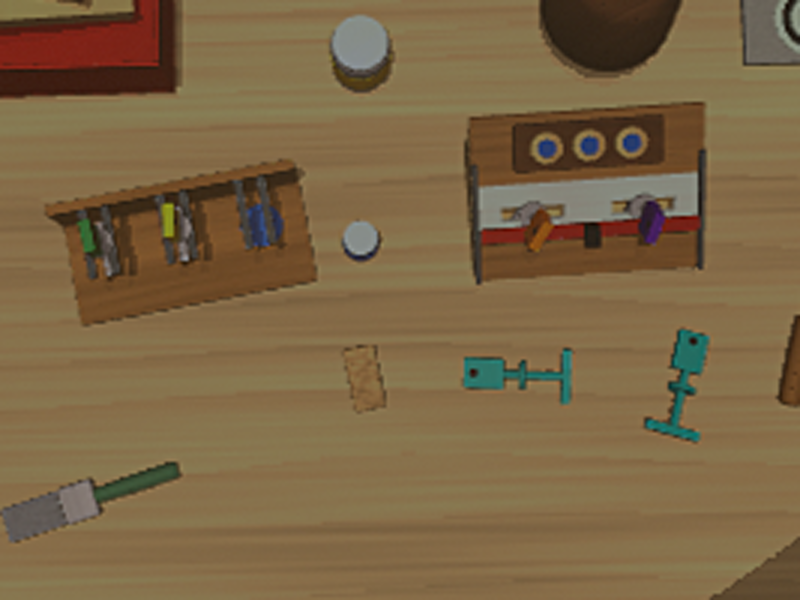

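The side view shows the orange key in the upper slot (≈455,340) and the purple one in the lower (≈525,440), with the black tab between them at (485,403). The blue spot (380,212) marks the rack's free fork next to the paint pot. The top view agrees: tab (593,235), purple (650,222), spot (262,225).

```bash
cat >> h.py <<'E'
def plan(P,Rt,n,op=None):
    """rows in tool axes from current pose to target"""
    p,r,s=pose(); w=(r.inv()*Rt).as_rotvec(); rows=[]
    c=r
    for i in range(n):
        rows.append(np.r_[c.inv().apply((P-p)/n)*1000,w/n]); c=c*R.from_rotvec(w/n)
    for q in rows: print([round(float(x),1) for x in q[:3]]+[round(float(x),3) for x in q[3:]])
def slopeR(yaw): # columns slope x,y,z
    return R.from_euler('z',yaw)*R.from_euler('y',-np.radians(28))
E
python3 - <<'E'
from h import *
for c in ['side','top']:
    p,d,m=snap(c); C=cloud(m,d)
    # plate plane by ransac-ish within region
    M=(abs(C[...,0]-.6)<.11)&(abs(C[...,1]+.245)<.13)&(C[...,2]>.03)&(C[...,2]<.14)&(d>0)
    Q=C[M]
    rng=np.random.default_rng(0);best=None
    for _ in range(400):
        a=Q[rng.choice(len(Q),3,False)];n=np.cross(a[1]-a[0],a[2]-a[0]);l=np.linalg.norm(n)
        if l<1e-6: continue
        n/=l
        if n[2]<0:n=-n
        if n[2]<.8 or n[2]>.95: continue
        k=abs((Q-a[0])@n)<.003
        if best is None or k.sum()>best.sum(): best=k
    q=Q[best];ce=q.mean(0);n=np.linalg.svd(q-ce)[2][2];n*=np.sign(n[2])
    print(c,'n',n.round(3),'tilt',np.degrees(np.arccos(n[2])).round(2),'yaw',np.degrees(np.arctan2(-n[1],-n[0])).round(2),'z at .605,-.245',(ce[2]-(n[0]*(.605-ce[0])+n[1]*(-.245-ce[1]))/n[2]).round(4))
    for t in ['keeper_tab','home_mark','purple_key','orange_key','rack','paint_pot','varnish_can']:
        for e in arm.cut_out(c,t)[:1]:
            K=e['pixels']&(d>0); X=C[K]
            print(t,round(e['confidence'],2),e['extent'],K.sum(),np.median(X,0).round(3),X.min(0).round(3),X.max(0).round(3))
    hs=cv2.cvtColor(p,cv2.COLOR_RGB2HSV)
    red=((hs[...,0]<8)|(hs[...,0]>172))&(hs[...,1]>150)&M
    X=C[red];a=np.polyfit(X[:,1],X[:,0],1);print('red yaw',np.degrees(np.arctan(-a[0])).round(2),X.min(0).round(3),X.max(0).round(3))
    bl=(hs[...,0]>100)&(hs[...,0]<125)&(hs[...,1]>120)&(abs(C[...,0]-.61)<.06)&(abs(C[...,1]-.1)<.06)&(C[...,2]<.03)
    print('blue',bl.sum(),C[bl].mean(0).round(4),C[bl].min(0).round(3),C[bl].max(0).round(3))
E
```

```text
side n [-0.47  -0.019  0.882] tilt 28.06 yaw 2.32 z at .605,-.245 0.073
keeper_tab 0.68 [364.4, 289.8, 416.1, 371.3] 560 [ 0.584 -0.262  0.081] [ 0.564 -0.367  0.059] [ 0.602 -0.153  0.129]
home_mark 0.75 [329.4, 235.4, 347.8, 245.0] 153 [0.608 0.112 0.011] [0.585 0.09  0.006] [0.631 0.136 0.016]
purple_key 0.92 [290.7, 386.6, 354.1, 414.8] 769 [ 0.434 -0.358  0.018] [ 0.356 -0.387  0.002] [ 0.479 -0.307  0.034]
orange_key 0.71 [361.5, 283.5, 390.4, 311.4] 442 [ 0.59  -0.192  0.106] [ 0.557 -0.223  0.002] [ 0.647 -0.133  0.144]
paint_pot 0.65 [335.3, 250.2, 354.8, 275.5] 396 [ 0.583 -0.011  0.036] [ 0.565 -0.022 -0.004] [0.63  0.068 0.059]
varnish_can 0.89 [408.9, 218.7, 436.5, 264.5] 1035 [ 0.782 -0.025  0.074] [ 0.7   -0.12  -0.002] [0.893 0.143 0.127]
red yaw 3.06 [ 0.565 -0.367  0.073] [ 0.599 -0.126  0.115]
blue 103 [0.6091 0.1141 0.0115] [0.587 0.096 0.008] [0.631 0.136 0.016]
top n [-0.472 -0.016  0.881] tilt 28.19 yaw 1.98 z at .605,-.245 0.0731
keeper_tab 0.86 [360.9, 200.1, 436.2, 211.6] 249 [ 0.585 -0.252  0.081] [ 0.564 -0.366  0.051] [ 0.597 -0.136  0.113]
purple_key 0.79 [354.9, 247.5, 391.2, 261.1] 275 [ 0.433 -0.157  0.018] [ 0.401 -0.229 -0.006] [ 0.457 -0.113  0.039]
orange_key 0.7 [370.7, 198.2, 382.6, 213.5] 121 [ 0.59  -0.186  0.113] [ 0.562 -0.2    0.027] [ 0.615 -0.173  0.145]
rack 0.57 [216.5, 183.5, 307.4, 239.5] 2945 [0.585 0.183 0.011] [ 0.504  0.052 -0.012] [0.674 0.342 0.109]
paint_pot 0.42 [315.0, 205.6, 326.6, 215.0] 121 [ 0.583 -0.001  0.053] [ 0.567 -0.02  -0.001] [0.603 0.017 0.066]
varnish_can 0.94 [308.4, 135.7, 330.7, 161.4] 448 [ 0.784 -0.006  0.096] [ 0.758 -0.04  -0.008] [0.854 0.03  0.11 ]
red yaw 2.49 [ 0.57  -0.367  0.066] [ 0.597 -0.133  0.138]
blue 36 [0.6074 0.1117 0.0111] [ 0.587  0.091 -0.004] [0.632 0.125 0.02 ]
```

```bash
python3 - <<'E'
from h import *
S=slopeR(np.radians(2.4)); O=np.array([.609,-.249,.075])
np.savez('s.npz',O=O)
plan(O+S.apply([-.02,0,.16]),S*R.from_euler('x',np.pi),11)
E
```

```text
[35.1, -20.4, 1.8, -0.007, 0.044, 0.03]
[34.4, -21.4, 3.2, -0.007, 0.044, 0.03]
[33.5, -22.5, 4.5, -0.007, 0.044, 0.03]
[32.6, -23.5, 5.8, -0.007, 0.044, 0.03]
[31.6, -24.5, 7.0, -0.007, 0.044, 0.03]
[30.5, -25.5, 8.2, -0.007, 0.044, 0.03]
[29.4, -26.5, 9.3, -0.007, 0.044, 0.03]
[28.1, -27.4, 10.4, -0.007, 0.044, 0.03]
[26.8, -28.3, 11.4, -0.007, 0.044, 0.03]
[25.4, -29.2, 12.3, -0.007, 0.044, 0.03]
[24.0, -30.0, 13.2, -0.007, 0.044, 0.03]
```

Emit:
move_arm(moves=[35, -20, 2, -0.007, 0.044, 0.03, 0.35, 34, -21, 3, -0.007, 0.044, 0.03, 0.35, 33.5, -22.5, 4.5, -0.007, 0.044, 0.03, 0.35, 32.5, -23.5, 6, -0.007, 0.044, 0.03, 0.35, 31.5, -24.5, 7, -0.007, 0.044, 0.03, 0.35, 30.5, -25.5, 8, -0.007, 0.044, 0.03, 0.35, 29.5, -26.5, 9, -0.007, 0.044, 0.03, 0.35, 28, -27.5, 10, -0.007, 0.044, 0.03, 0.35, 27, -28, 11, -0.007, 0.044, 0.03, 0.35, 25.5, -29, 12, -0.007, 0.044, 0.03, 0.35, 24, -30, 13, -0.007, 0.044, 0.03, 0.35, 0, 0, 0, 0, 0, 0, 0.35], squeeze=20)

```text
clock: 3.8
tcp_pos: [0.5168, -0.2478, 0.2087]
orientation: [-0.01, 0.97, 0.024, 0.241]
wrist_force: [-0.8, 0.1, -0.9]
opening: 0.0322
grasp_force: 0.0
```

```bash
python3 - <<'E'
from h import *
p,r,s=pose();S=slopeR(np.radians(2.4)); O=np.load('s.npz')['O']
print(p.round(4),S.inv().apply(p-O).round(4),(r.inv()*S*R.from_euler('x',np.pi)).as_rotvec().round(4),s['joint_positions'].round(2))
im,d,m=snap('wrist','w1');C=cloud(m,d);np.savez('w1.npz',C=C,im=im,K=m['K'],T=m['world_from_camera'])
print(np.array(m['world_from_camera'])[:3,3].round(3))
for t in ['keeper_tab','purple_key','purple_key_collar','orange_key_tip','slot_a','slope']:
    for e in arm.landmark_of('wrist',t)[:2]:
        u,v=np.array(e['centre']).round().astype(int);print(t,round(e['confidence'],2),u,v,C[min(v,479),min(u,639)].round(4),S.inv().apply(C[min(v,479),min(u,639)]-O).round(4))
E
```

```text
[ 0.5168 -0.2478  0.2087] [-0.0185  0.005   0.1613] [-0.0105  0.0009  0.0049] [ 1.23  0.22 -0.72  2.12 -0.29  0.46 -0.73]
[ 0.511 -0.249  0.384]
keeper_tab 0.88 325 222 [ 0.5758 -0.2459  0.1048] [-0.0152  0.0045  0.0419]
keeper_tab 0.17 57 224 [ 0.5802 -0.0153  0.029 ] [-0.0383  0.2347 -0.0317]
purple_key 0.72 99 30 [ 0.7662 -0.0249  0.0321] [ 0.1268  0.2173 -0.116 ]
purple_key 0.66 290 426 [ 0.4917 -0.2434  0.2996] [0.0021 0.0105 0.2533]
purple_key_collar 0.59 405 191 [ 0.6058 -0.3025  0.087 ] [ 0.0008 -0.0534  0.0132]
orange_key_tip 0.66 244 189 [ 0.5868 -0.196   0.1357] [0.0109 0.0539 0.063 ]
slope 0.83 325 188 [ 0.6093 -0.2443  0.074 ] [-0.      0.0047 -0.0011]
slope 0.58 395 182 [ 0.614  -0.296   0.0817] [ 0.0059 -0.0472  0.0045]
```

View pics/w1.png

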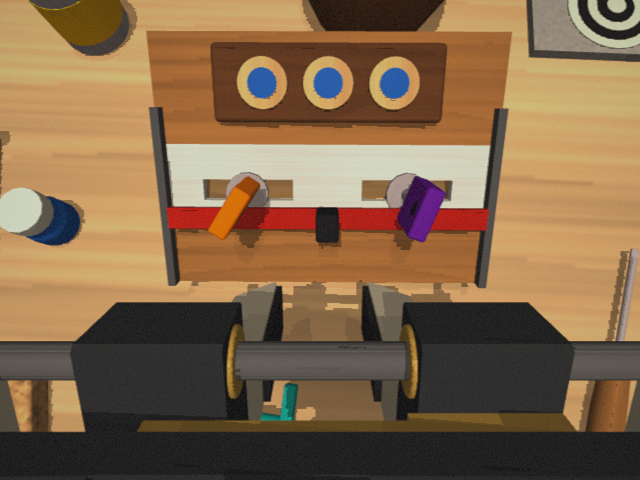

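The wrist view shows the tab at (327,224), the purple handle at (420,209) and the orange one at (235,207), all clear of the fingers.

```bash
cat > meas.py <<'E'
from h import *
z=np.load('w1.npz');C=z['C'];im=z['im'];m={'K':z['K'],'world_from_camera':z['T']}
hs=cv2.cvtColor(im,cv2.COLOR_RGB2HSV);H,Sa,V=[hs[...,i].astype(int) for i in range(3)]
O=np.array([.609,-.249,.075])
yy,xx=np.mgrid[:480,:640]
# plate fit on white panel
w=(Sa<40)&(V>170)&(yy>140)&(yy<205)&(xx>160)&(xx<490)
q=C[w];ce=np.median(q,0)
k=abs((q-ce)@slopeR(.042).apply([0,0,1]))<.004;q=q[k]
n=np.linalg.svd(q-q.mean(0))[2][2];n*=np.sign(n[2]);print('tilt,yaw',np.degrees(np.arccos(n[2])),np.degrees(np.arctan2(-n[1],-n[0])))
red=((H<6)|(H>174))&(Sa>150)&(yy>200)&(yy<235)&(xx>165)&(xx<490)
X=C[red];Y=X@np.c_[[1,0,0],[0,1,0]];a=np.polyfit(X[:,1],X[:,0],1);print('red yaw',np.degrees(np.arctan(-a[0])),'y range',X[:,1].min(),X[:,1].max())
yaw=float(np.arctan2(-n[1],-n[0]));yaw=np.arctan(-a[0]) 
S=slopeR(yaw)
print('plate z',np.median(S.inv().apply(q-O)[:,2]))
X=S.inv().apply(C[red]-O);print('red bar x',np.percentile(X[:,0],[3,50,97]),'y',X[:,1].min(),X[:,1].max(),'z',np.median(X[:,2]))
wp=S.inv().apply(q-O);print('white y',np.percentile(wp[:,1],[.5,99.5]),'x',np.percentile(wp[:,0],[.5,99.5]))
# slots: wood-coloured within white panel
sl=(Sa>70)&(H>8)&(H<25)&(yy>175)&(yy<205)&(xx>195)&(xx<460)
# rays intersect plate plane
def onplane(uv,h):
    o,v=ray(m,uv);o=S.inv().apply(o-O);v=S.inv().apply(v);return o+v*(h-o[2])/v[2]
for e in [(203,180),(293,180),(203,199),(293,199),(361,181),(452,181),(361,200),(452,200)]: print('slot corner',onplane(e,-.001).round(4))
blk=(V<45)&(yy>195)&(yy<250)&(xx>305)&(xx<350)
X=S.inv().apply(C[blk]-O);t=X[X[:,2]>.036];print('tab top',len(t),t.min(0).round(4),t.max(0).round(4),t.mean(0).round(4))
for nme,lo,hi,xr in [('purple',130,160,(380,460)),('orange',8,20,(190,275))]:
    M=(H>=lo)&(H<=hi)&(Sa>150)&(yy>165)&(yy<250)&(xx>xr[0])&(xx<xr[1])
    X=S.inv().apply(C[M]-O)
    t=X[(X[:,2]>.062)&(X[:,2]<.078)];r=cv2.minAreaRect((t[:,:2]*1000).astype(np.float32))
    print(nme,M.sum(),len(t),'z',np.percentile(X[:,2],[5,50,95]),np.median(t[:,2]),r)
    c=t[:,:2]-t[:,:2].mean(0);u=np.linalg.svd(c)[2][0];print('axis deg from slope y',np.degrees(np.arctan2(u[0],u[1])),'mean',t.mean(0))
E
python3 meas.py
```

```text
tilt,yaw 28.110880508826178 2.4259829677784484
red yaw 2.365226839876422 y range -0.3666852131173075 -0.12883613422517057
plate z -4.838567531815649e-05
red bar x [-0.02702989 -0.01928768 -0.01198319] y -0.11702619181706254 0.1212086923274796 z 0.01586209290810226
white y [-0.11442395  0.12047567] x [-0.01241699  0.03225744]
slot corner [ 0.0055  0.0971 -0.001 ]
slot corner [ 0.006   0.0289 -0.001 ]
slot corner [-0.0092  0.0982 -0.001 ]
slot corner [-0.0087  0.0291 -0.001 ]
slot corner [ 0.0055 -0.0224 -0.001 ]
slot corner [ 0.006  -0.0909 -0.001 ]
slot corner [-0.0091 -0.0229 -0.001 ]
slot corner [-0.0086 -0.0922 -0.001 ]
tab top 610 [-0.0293 -0.0044  0.0364] [0.0591 0.0106 0.3188] [-0.0185  0.0032  0.0425]
purple 1809 1150 z [0.03426855 0.06782842 0.06970818] 0.06859880840776646 ((-2.9224815368652344, -56.53101348876953), (12.499407768249512, 33.46431350708008), 70.68486022949219)
axis deg from slope y -71.06164230159241 mean [-0.00217552 -0.05574602  0.06826717]
orange 2985 1094 z [-0.00101914  0.00104508  0.0695639 ] 0.06869106913492054 ((-3.220433235168457, 63.123985290527344), (12.09132194519043, 34.163509368896484), 56.07343673706055)
axis deg from slope y -56.67642882697713 mean [-0.00240524  0.06246356  0.06848836]
```

Emit:
move_arm(moves=[0, 2, 47, 0, 0, 0, 0.35, 0, 0, 47, 0, 0, 0, 0.35, 0, 0, 46, 0, 0, 0, 0.35, 0, 0, 0, 0, 0, 0, 0, 0, 0, 0, 0, 0, 0, 0, 0, 0, 0, 0, 0, 0, 0], squeeze=25)

```text
clock: 4.75
tcp_pos: [0.5794, -0.2474, 0.0829]
orientation: [-0.012, 0.971, 0.022, 0.238]
wrist_force: [10.8, 9.6, -20.0]
opening: 0.0156
grasp_force: 25.0
```

```bash
cat >> h.py <<'E'
YAW=np.radians(2.4);S=slopeR(YAW);O=np.array([.609,-.249,.075])+S.apply([-.0016,.0031,0])
def st():
    p,r,s=pose();print(s['clock'],'slopeframe',(S.inv().apply(p-O)*1000).round(1),'rot',(r.inv()*S*R.from_euler('x',np.pi)).as_rotvec().round(3),'F',S.inv().apply(s['wrist_force']).round(1),'op',round(s['opening'],4),'g',s['grasp_force'],'j7',s['joint_positions'].round(2))
E
python3 -c "
from h import *
st()"
```

```text
4.75 slopeframe [-20.7  -0.2  20.8] rot [-0.014  0.007  0.001] F [  0.5   9.1 -22.9] op 0.0156 g 24.960281252861023 j7 [ 0.93  0.52 -0.51  2.08 -0.1   0.19 -0.9 ]
```

Emit:
move_arm(moves=[-4, 0, 0, 0, -0.02, 0, 0, -7, 0, 0, 0, -0.02, 0, 0, -8, 0, 0, 0, -0.02, 0, 0, -8, 0, 0.3, 0, -0.01, 0, 0, -6, 0, 0.4, 0, 0, 0, 0, 0, 0, 0, 0, 0, 0, 0])

```text
clock: 5.35
tcp_pos: [0.5507, -0.2486, 0.0683]
orientation: [-0.011, 0.978, 0.023, 0.205]
wrist_force: [12.8, 8.5, -24.2]
opening: 0.0159
grasp_force: 24.9
```

```bash
python3 -c "
from h import *
st()"
```

```text
5.35 slopeframe [-53.   -0.3  21.4] rot [-0.014  0.075  0.001] F [  0.2   7.9 -27.5] op 0.0159 g 24.92653101682663 j7 [ 0.89  0.51 -0.45  2.1  -0.08  0.24 -0.92]
```

Emit:
move_arm(moves=[-3, 0, -0.5, 0, 0, 0, 0, -2, 0, -0.5, 0, 0, 0, 0, 0, 0, 0, 0, 0, 0, 0])

```text
clock: 5.65
tcp_pos: [0.5492, -0.2487, 0.0686]
orientation: [-0.01, 0.978, 0.023, 0.208]
wrist_force: [22.9, 8.6, -29.9]
opening: 0.0158
grasp_force: 24.9
```

```bash
python3 -c "
from h import *
st()"
```

```text
5.65 slopeframe [-54.2  -0.3  22.4] rot [-0.013  0.07   0.003] F [  6.5   7.7 -37.3] op 0.0158 g 24.906259775161743 j7 [ 0.9   0.51 -0.46  2.1  -0.08  0.23 -0.91]
```

Emit:
move_arm(moves=[3, 0, 0, 0, 0, 0, 0.35, 0, 0, 0, 0, 0, 0, 0.35, 0, 0, -30, 0, 0, 0, 0.35, 0, 0, -45, 0, 0, 0, 0.35, 0, 0, -30, 0, 0, 0, 0.35, 0, 0, 0, 0, 0, 0, 0.35])

```text
clock: 6.25
tcp_pos: [0.5075, -0.2606, 0.1716]
orientation: [-0.003, 0.978, 0.019, 0.209]
wrist_force: [-0.3, 0.2, 0.2]
opening: 0.0322
grasp_force: 0.0
```

```bash
cat > look2.py <<'E'
from h import *
import sys
st()
p0,r,s=pose();im,d,m=snap('wrist','w2');C=cloud(m,d)
hs=cv2.cvtColor(im,cv2.COLOR_RGB2HSV);H,Sa,V=[hs[...,i].astype(int) for i in range(3)]
X=S.inv().apply(C-O)
red=((H<6)|(H>174))&(Sa>150)&(abs(X[...,0])<.09)&(abs(X[...,1])<.12)&(abs(X[...,2]-.016)<.005);print('bar x',np.median(X[red][:,0]))
M=(H>=130)&(H<=160)&(Sa>120)&(X[...,2]>.062)&(X[...,2]<.078)&(abs(X[...,1]+.06)<.04)
t=X[M];print(M.sum(),cv2.minAreaRect((t[:,:2]*1000).astype(np.float32)))
Rt=S*R.from_euler('z',-np.radians(19))*R.from_euler('x',np.pi)
plan(O+S.apply([-.0015,-.0595,.090]),Rt,5)
E
python3 look2.py
```

```text
6.25 slopeframe [-43.  -10.5 133.2] rot [ 0.003  0.067 -0.002] F [-0.1  0.2  0.3] op 0.0322 g 0.0 j7 [ 1.1   0.28 -0.59  2.12 -0.18  0.44 -0.83]Traceback (most recent call last):
  File "look2.py", line 6, in <module>
    X=S.inv().apply(C-O)
  File "scipy/spatial/transform/_rotation.pyx", line 2580, in scipy.spatial.transform._rotation.Rotation.apply
ValueError: Expected input of shape (3,) or (P, 3), got (480, 640, 3).
```

```bash
sed -i 's/X=S.inv().apply(C-O)/X=(C-O)@S.as_matrix()/' look2.py; python3 look2.py
```

```text
6.3 slopeframe [-44.1  -9.8 131.7] rot [ 0.001  0.068 -0.002] F [0.3 0.7 0.2] op 0.0318 g 0.0 j7 [ 1.1   0.28 -0.59  2.12 -0.18  0.44 -0.83]
bar x -0.05168875960362779
1639 ((-1.5850601196289062, -59.550819396972656), (12.502336502075195, 33.83634948730469), 70.50718688964844)
[9.3, 10.1, 7.5, 0.002, 0.014, 0.066]
[9.8, 9.5, 7.6, 0.002, 0.014, 0.066]
[10.3, 8.9, 7.7, 0.002, 0.014, 0.066]
[10.8, 8.2, 7.8, 0.002, 0.014, 0.066]
[11.2, 7.5, 8.0, 0.002, 0.014, 0.066]
```

Emit:
move_arm(moves=[9.3, 10, 7.5, 0.002, 0.014, 0.068, 0.35, 9.8, 9.5, 7.6, 0.002, 0.014, 0.068, 0.35, 10.3, 8.9, 7.7, 0.002, 0.014, 0.068, 0.35, 10.8, 8.2, 7.8, 0.002, 0.014, 0.068, 0.35, 11.2, 7.5, 8, 0.002, 0.014, 0.068, 0.35, 0, 0, 0, 0, 0, 0, 0.35])

```text
clock: 6.95
tcp_pos: [0.5667, -0.3058, 0.1494]
orientation: [-0.048, 0.96, -0.145, 0.236]
wrist_force: [0.4, -0.4, 0.8]
opening: 0.0323
grasp_force: 0.0
```

```bash
python3 -c "
from h import *
st()
Rt=S*R.from_euler('z',-np.radians(19.5))*R.from_euler('x',np.pi)
plan(O+S.apply([-.0015,-.0595,.028]),Rt,3)"
```

```text
6.95 slopeframe [ -2.9 -58.1  86.6] rot [-0.003  0.003 -0.344] F [ 0.7 -0.4  0.5] op 0.0323 g 0.0 j7 [ 1.03  0.42 -0.5   2.   -0.25  0.38 -1.05]
[0.7, 0.3, 19.5, -0.001, 0.001, -0.001]
[0.6, 0.3, 19.5, -0.001, 0.001, -0.001]
[0.6, 0.3, 19.5, -0.001, 0.001, -0.001]
```

Emit:
move_arm(moves=[0.7, 0.3, 19.5, 0, 0.001, 0, 0.35, 0.6, 0.3, 19.5, 0, 0.001, 0, 0.35, 0.6, 0.3, 19.5, 0, 0.001, 0, 0.35, 0, 0, 0, 0, 0, 0, 0.35, 0, 0, 0, 0, 0, 0, 0, 0, 0, 0, 0, 0, 0, 0, 0, 0, 0, 0, 0, 0, 0], squeeze=30)

```text
clock: 7.65
tcp_pos: [0.5952, -0.3055, 0.1013]
orientation: [-0.047, 0.959, -0.144, 0.239]
wrist_force: [-1.1, -0.6, 1.0]
opening: 0.0127
grasp_force: 4.2
```

```bash
python3 -c "
from h import *
st()"
```

```text
7.65 slopeframe [ -0.4 -59.   30.8] rot [-0.002 -0.002 -0.341] F [-0.6 -0.6  1.4] op 0.0127 g 4.2166100442409515 j7 [ 0.96  0.53 -0.46  1.98 -0.22  0.28 -1.07]
```

Emit:
move_arm(moves=[0, 0, 0, 0, 0, 0, 0, 0, 0, -1, 0, 0, 0.1, 0, 0, 0, 0, 0, 0, 0.125, 0, 0, 0, 0, 0, 0, 0.125, 0, 0, 0, 0, 0, 0, 0.125, 0, 0, 0, 0, 0, 0, 0.125, 0, 0, 0, 0, 0, 0, 0.125, 0, 0, 0, 0, 0, 0, 0.125, 0, 0, 0, 0, 0, 0, 0.125, 0, 0, 0, 0, 0, 0, 0.125, 0, 0, 0, 0, 0, 0, 0.125, 0, 0, 0, 0, 0, 0, 0, 0])

```text
clock: 8.85
tcp_pos: [0.5945, -0.3047, 0.1012]
orientation: [-0.176, 0.702, -0.67, 0.167]
wrist_force: [-0.4, -0.1, -1.4]
opening: 0.0114
grasp_force: 30.0
```

```bash
python3 - <<'E'
from h import *
st()
im,d,m=snap('wrist','w3')
E
```

```text
8.85 slopeframe [ -1.  -58.1  31. ] rot [-3.000e-03  1.000e-03 -1.567e+00] F [-1.  -0.1 -1. ] op 0.0114 g 30.0010684132576 j7 [ 0.73  0.49 -0.18  1.99 -0.66  0.33 -1.92]
```

View pics/w3.png

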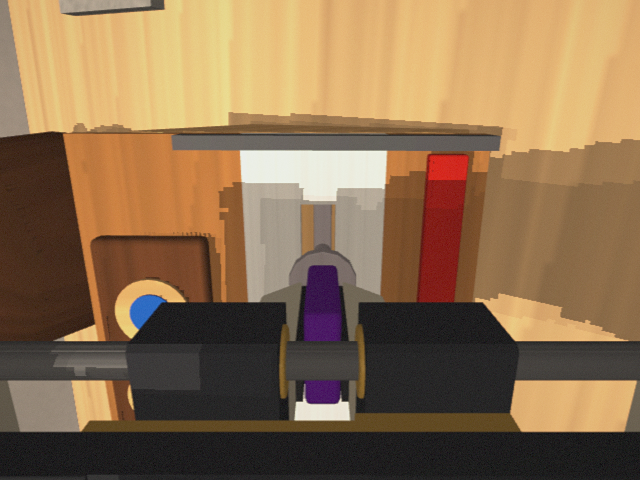

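The purple handle now lies along the slot, and the grey head shows centred in it at (322,220). It is aligned, so I'll draw it out.

Emit:
move_arm(moves=[0, 0, -10, 0, 0, 0, 0, 0, 0, -15, 0, 0, 0, 0, 0, 0, -20, 0, 0, 0, 0, 0, 0, -20, 0, 0, 0, 0, 0, 0, -20, 0, 0, 0, 0, 0, 0, 0, 0, 0, 0, 0])

```text
clock: 9.5
tcp_pos: [0.5549, -0.3086, 0.1794]
orientation: [-0.175, 0.702, -0.669, 0.17]
wrist_force: [-0.1, -0.0, -2.1]
opening: 0.0115
grasp_force: 30.0
```

```bash
python3 - <<'E'
from h import *
st()
E
```

```text
9.5 slopeframe [  0.7 -60.4 118.8] rot [-0.002 -0.005 -1.564] F [-1.1 -0.  -1.8] op 0.0115 g 29.99958246946335 j7 [ 0.73  0.32 -0.11  2.02 -0.6   0.48 -1.97]
```

```bash
python3 - <<'E'
from h import *
for c in ['side','top']:
    im,d,m=snap(c);C=cloud(m,d)
    b=(C[...,2]>.094)&(C[...,2]<.106)&(C[...,0]>.56)&(C[...,0]<.72)&(C[...,1]>.04)&(C[...,1]<.36)
    hs=cv2.cvtColor(im,cv2.COLOR_RGB2HSV);w=b&(hs[...,1]>70)&(hs[...,0]>4)&(hs[...,0]<25)
    X=C[w][:,:2];print(c,len(X),X.min(0).round(3),X.max(0).round(3));
    a=np.polyfit(X[:,1],X[:,0],1);k=abs(np.polyval(a,X[:,1])-X[:,0])<.008;a=np.polyfit(X[k,1],X[k,0],1);print('yaw',np.degrees(np.arctan(-a[0])),cv2.minAreaRect((X[k]*1000).astype(np.float32)))
print('--')
Rt=R.from_euler('z',np.radians(10))*R.from_euler('x',np.pi)
plan(np.array([.48,.09,.26]),Rt,16)
E
```

```text
side 210 [0.622 0.066] [0.667 0.233]
yaw 8.861906078484028 ((646.987548828125, 149.34048461914062), (14.429248809814453, 167.98182678222656), 9.061124801635742)
top 344 [0.562 0.071] [0.667 0.335]
yaw 8.331095879869329 ((631.202880859375, 206.00335693359375), (15.303449630737305, 260.10400390625), 7.604636192321777)
--
[-25.0, 0.6, -6.3, -0.023, -0.026, -0.104]
[-25.1, -1.9, -5.6, -0.023, -0.026, -0.104]
[-24.9, -4.3, -5.0, -0.023, -0.026, -0.104]
[-24.5, -6.8, -4.5, -0.023, -0.026, -0.104]
[-23.7, -9.2, -4.1, -0.023, -0.026, -0.104]
[-22.8, -11.5, -3.7, -0.023, -0.026, -0.104]
[-21.5, -13.7, -3.4, -0.023, -0.026, -0.104]
[-20.1, -15.8, -3.2, -0.023, -0.026, -0.104]
[-18.4, -17.7, -3.1, -0.023, -0.026, -0.104]
[-16.6, -19.5, -3.1, -0.023, -0.026, -0.104]
[-14.6, -21.0, -3.1, -0.023, -0.026, -0.104]
[-12.4, -22.4, -3.3, -0.023, -0.026, -0.104]
[-10.1, -23.5, -3.5, -0.023, -0.026, -0.104]
[-7.7, -24.3, -3.8, -0.023, -0.026, -0.104]
[-5.3, -24.9, -4.2, -0.023, -0.026, -0.104]
[-2.8, -25.2, -4.7, -0.023, -0.026, -0.104]
```

Emit:
move_arm(moves=[0, 0, -30, 0, 0, 0, 0, 0, 0, -35, 0, 0, 0, 0, -25, 0.6, -6, -0.023, -0.026, -0.104, 0, -25, -2, -5.6, -0.023, -0.026, -0.104, 0, -25, -4, -5, -0.023, -0.026, -0.104, 0, -24.5, -7, -4.5, -0.023, -0.026, -0.104, 0, -24, -9, -4, -0.023, -0.026, -0.104, 0, -23, -11.5, -3.7, -0.023, -0.026, -0.104, 0, -21.5, -13.7, -3.4, -0.023, -0.026, -0.104, 0, -20, -16, -3.2, -0.023, -0.026, -0.104, 0, -18.5, -17.7, -3, -0.023, -0.026, -0.104, 0, -16.6, -19.5, -3, -0.023, -0.026, -0.104, 0])

```text
clock: 10.8
tcp_pos: [0.477, -0.0583, 0.2842]
orientation: [-0.073, 0.971, -0.218, 0.069]
wrist_force: [1.3, -0.3, -1.3]
opening: 0.0116
grasp_force: 30.0
```

```bash
python3 - <<'E'
from h import *
st();p,r,s=pose();print(p)
Rt=R.from_euler('z',np.radians(8.6))*R.from_euler('x',np.pi)
plan(np.array([.48,.09,.28]),Rt,7)
E
```

```text
10.8 slopeframe [ -9.6 193.  242.9] rot [-0.023  0.336 -0.505] F [ 0.6 -0.3 -1.7] op 0.0116 g 29.998531937599182 j7 [ 0.48  0.02 -0.32  2.01 -0.16  0.97 -1.76]
[ 0.47695491 -0.05828778  0.28419806]
[-8.9, -19.0, 3.0, -0.02, -0.021, -0.084]
[-7.2, -19.8, 2.8, -0.02, -0.021, -0.084]
[-5.4, -20.3, 2.6, -0.02, -0.021, -0.084]
[-3.6, -20.8, 2.2, -0.02, -0.021, -0.084]
[-1.8, -21.0, 1.9, -0.02, -0.021, -0.084]
[-0.0, -21.1, 1.5, -0.02, -0.021, -0.084]
[1.8, -21.1, 1.1, -0.02, -0.021, -0.084]
```

Emit:
move_arm(moves=[-9, -19, 3, -0.02, -0.021, -0.084, 0, -7, -20, 2.8, -0.02, -0.021, -0.084, 0, -5.4, -20.3, 2.6, -0.02, -0.021, -0.084, 0, -3.6, -20.8, 2.2, -0.02, -0.021, -0.084, 0, -1.8, -21, 1.9, -0.02, -0.021, -0.084, 0, 0, -21, 1.5, -0.02, -0.021, -0.084, 0, 1.8, -21, 1, -0.02, -0.021, -0.084, 0, 0, 0, 0, 0, 0, 0, 0, 0, 0, 0, 0, 0, 0, 0])

```text
clock: 11.7
tcp_pos: [0.4813, 0.0895, 0.2798]
orientation: [0.001, 0.997, 0.072, 0.001]
wrist_force: [-0.2, -0.2, -2.3]
opening: 0.0122
grasp_force: 30.0
```

```bash
python3 - <<'E'
from h import *
p,r,s=pose();print(p.round(4),r.as_matrix().round(3).tolist(),s['joint_positions'].round(2))
im,d,m=snap('wrist','w4');C=cloud(m,d);np.savez('w4.npz',C=C,im=im,K=m['K'],T=m['world_from_camera'])
hs=cv2.cvtColor(im,cv2.COLOR_RGB2HSV);H=hs[...,0]
bl=(H>100)&(H<125)&(hs[...,1]>120)&(abs(C[...,0]-.61)<.06)&(abs(C[...,1]-.1)<.05)&(C[...,2]<.03)
print('blue',bl.sum(),C[bl].mean(0),C[bl].min(0),C[bl].max(0))
b=(C[...,2]>.092)&(C[...,2]<.108)&(C[...,0]>.54)&(C[...,0]<.72)&(C[...,1]>.03)&(C[...,1]<.36)
w=b&(hs[...,1]>70)&(H>4)&(H<25);X=C[w][:,:2]
a=np.polyfit(X[:,1],X[:,0],1);k=abs(np.polyval(a,X[:,1])-X[:,0])<.008;a=np.polyfit(X[k,1],X[k,0],1);print('board yaw',np.degrees(np.arctan(-a[0])),len(X))
g=b&(hs[...,1]<70)&(C[...,1]<.15);q=C[g];print('prong z',np.median(q[:,2]),len(q))
yaw=np.arctan(-a[0]);Rr=R.from_euler('z',yaw).as_matrix()
Y=(q-np.array([.608,.1125,0]))@Rr
print('prong rack x',np.percentile(Y[:,0],[1,99]));print(np.histogram(Y[:,1],np.arange(-.03,.031,.003)))
for t in ['seat','home_mark']:
    for e in arm.landmark_of('wrist',t)[:2]:print(t,e)
E
```

```text
[0.4813 0.0895 0.2798] [[0.99, 0.143, 0.003], [0.143, -0.99, -0.002], [0.003, 0.002, -1.0]] [ 0.23  0.16 -0.52  1.88  0.09  1.13 -1.75]
blue 1195 [0.60838329 0.11347631 0.01078993] [0.58436453 0.09031235 0.00787873] [0.63142844 0.13650454 0.01317568]
board yaw 13.919638594082597 329
prong z 0.09931930105694242 1972
prong rack x [-0.03389557  0.02315342]
(array([  0,   0,   0,   0,  95, 304, 349, 210,  18,   0,   0,   0,  56,
       274, 354, 269,  43,   0,   0,   0]), array([-3.0000000e-02, -2.7000000e-02, -2.4000000e-02, -2.1000000e-02,
       -1.8000000e-02, -1.5000000e-02, -1.2000000e-02, -9.0000000e-03,
       -6.0000000e-03, -3.0000000e-03, -6.9388939e-18,  3.0000000e-03,
        6.0000000e-03,  9.0000000e-03,  1.2000000e-02,  1.5000000e-02,
        1.8000000e-02,  2.1000000e-02,  2.4000000e-02,  2.7000000e-02,
        3.0000000e-02]))
seat {'centre': [311.3, 34.8], 'confidence': 0.89}
home_mark {'centre': [315.8, 49.6], 'confidence': 0.77}
```

View pics/w4.png

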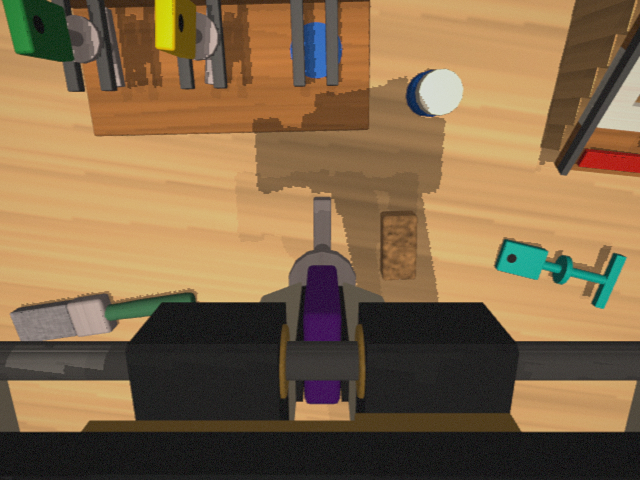

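The wrist view shows the free fork above the blue spot, with prongs at columns 299 and 333. The key hangs straight in the fingers, and its collar is at (322,272).

```bash
python3 - <<'E'
from h import *
z=np.load('w4.npz');C=z['C'];im=z['im'];p,r,s=pose()
hs=cv2.cvtColor(im,cv2.COLOR_RGB2HSV);yy,xx=np.mgrid[:480,:640]
g=(C[...,2]>.092)&(C[...,2]<.108)&(hs[...,1]<70)&(C[...,1]<.15)&(C[...,1]>.07)&(yy<90)
q=C[g];y=q[:,1]-np.tan(np.radians(9))*(q[:,0]-.608)
sl=[];ic=[]
for k in (y<y.mean(),y>=y.mean()):
    a=np.polyfit(q[k,0],q[k,1],1);sl.append(np.degrees(np.arctan(a[0])));ic.append(np.polyval(a,.608))
    print(sl[-1],ic[-1],k.sum(),q[k,0].min())
yaw=np.radians(np.mean(sl));Rr=R.from_euler('z',yaw)
seat=np.array([.608,np.mean(ic),.0993]);print('seat',seat)
X=(C-p)@r.as_matrix()  # tool frame
col=(hs[...,1]<60)&(yy>245)&(yy<300)&(xx>285)&(xx<360)&(abs(X[...,2]-.025)<.02)
t=X[col];print('collar tool',len(t),t.min(0),t.max(0),np.median(t,0))
hd=(yy>197)&(yy<243)&(xx>312)&(xx<332);t=X[hd];print('head top tool',np.median(t,0),t[:,2].min(),t[:,2].max())
a=np.polyfit(t[:,0],t[:,1],1);print(a)
pu=(hs[...,0]>=130)&(hs[...,0]<=160)&(hs[...,1]>120)&(yy>255);t=X[pu];print('handle',t.min(0),t.max(0))
E
```

```text
9.22363076730578 0.10065693267815916 976 0.5756980533313547
9.361111305504808 0.12574410544161085 996 0.5716371034947287
seat [0.608      0.11320052 0.0993    ]
collar tool 1289 [-0.00173629 -0.01779997  0.00520634] [0.01626398 0.01277568 0.03109754] [ 0.00908903 -0.00257442  0.0256247 ]
head top tool [ 0.01733805 -0.00264037  0.07163723] -0.15674369452192458 0.2821927650445662
[-0.11164041 -0.00066924]
handle [-0.0166443  -0.05293517 -0.15674369] [0.0779884  0.0477612  0.00490022]
```

```bash
cat >> h.py <<'E'
RY=np.radians(9.3);RR=R.from_euler('z',RY);SEAT=np.array([.608,.1120,.0993])
def rk():
    p,r,s=pose();print(s['clock'],'rack',(RR.inv().apply(p-SEAT)*1000).round(1),'rot',(r.inv()*RR*R.from_euler('x',np.pi)).as_rotvec().round(3),'F',s['wrist_force'].round(1),s['opening'],s['joint_positions'].round(2))
E
python3 - <<'E'
from h import *
rk();plan(SEAT+RR.apply([-.075,0,.038]),RR*R.from_euler('x',np.pi),5)
E
```

```text
11.85 rack [-128.8   -3.9  181. ] rot [ 0.003 -0.003 -0.023] F [ 1.2  0.5 -1.9] 0.011849421992679281 [ 0.23  0.15 -0.52  1.88  0.09  1.13 -1.75]
[10.6, -1.1, 28.6, 0.001, -0.001, -0.005]
[10.7, -1.0, 28.6, 0.001, -0.001, -0.005]
[10.7, -1.0, 28.6, 0.001, -0.001, -0.005]
[10.7, -0.9, 28.6, 0.001, -0.001, -0.005]
[10.7, -0.8, 28.6, 0.001, -0.001, -0.005]
```

Emit:
move_arm(moves=[10.7, -1, 28.6, 0.001, -0.001, -0.004, 0, 10.7, -1, 28.6, 0.001, -0.001, -0.005, 0, 10.7, -1, 28.6, 0, -0.001, -0.005, 0, 10.7, -1, 28.6, 0, 0, -0.005, 0, 10.7, -1, 28.6, 0, 0, -0.005, 0, 0, 0, 0, 0, 0, 0, 0, 0, 0, 0, 0, 0, 0, 0])

```text
clock: 12.55
tcp_pos: [0.5337, 0.1004, 0.1376]
orientation: [0.001, 0.997, 0.082, -0.0]
wrist_force: [-0.1, -0.1, -1.8]
opening: 0.0117
grasp_force: 30.0
```

```bash
python3 - <<'E'
from h import *
rk();p,r,s=pose()
im,d,m=snap('wrist','w5');C=cloud(m,d);X=(C-p)@r.as_matrix()
hs=cv2.cvtColor(im,cv2.COLOR_RGB2HSV);yy,xx=np.mgrid[:480,:640]
g=(C[...,2]>.09)&(C[...,2]<.108)&(hs[...,1]<70)&(X[...,0]>.035)&(X[...,0]<.09)&(abs(X[...,1])<.03)
q=X[g]
for k in (q[:,1]<q[:,1].mean(),q[:,1]>=q[:,1].mean()):
    a=np.polyfit(q[k,0],q[k,1],1);print('prong',k.sum(),a.round(4),np.polyval(a,[0,.075]).round(4),np.median(q[k,2]).round(4),np.percentile(q[k,0],1).round(4),np.percentile(q[k,1],[2,98]).round(4))
col=(abs(X[...,2]-.026)<.005)&(hs[...,1]<70)&(X[...,0]>.009)&(X[...,0]<.03)&(abs(X[...,1])<.025)
t=X[col];print('collar',len(t),np.percentile(t[:,:],[1,50,99],axis=0).round(4))
E
```

```text
12.55 rack [-75.2   0.6  38.3] rot [0.001 0.    0.001] F [-0.1 -0.1 -1.8] 0.011652946371720273 [ 0.15  0.43 -0.47  1.9   0.25  0.87 -1.86]
prong 2158 [-0.0007 -0.0129] [-0.0129 -0.013 ] 0.0383 0.0418 [-0.0171 -0.0089]
prong 2165 [0.0009 0.0115] [0.0115 0.0116] 0.0384 0.0417 [0.0074 0.0158]
collar 636 [[ 0.0091 -0.0119  0.0238]
 [ 0.0119 -0.0004  0.0252]
 [ 0.0154  0.0111  0.0298]]
```

View pics/w5.png

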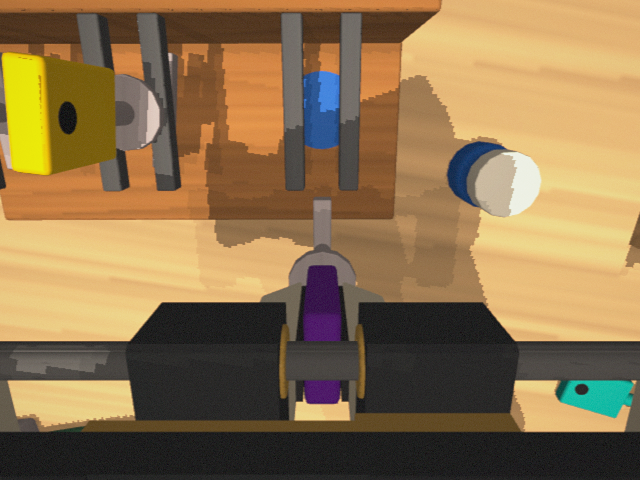

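The fork is centred on the key to within 0.5 mm: prongs at columns 292 and 350, head at 321. The collar has 7 mm of clearance above the prongs, so I'm sliding it in.

Emit:
move_arm(moves=[20, -0.3, 0, 0, 0, 0, 0, 20, 0, 0, 0, 0, 0, 0, 20, 0, 0, 0, 0, 0, 0, 16, 0, 0, 0, 0, 0, 0, 0, 0, 0, 0, 0, 0, 0, 0, 0, 3, 0, 0, 0, 0, 0, 0, 3, 0, 0, 0, 0, 0, 0, 0, 0, 0, 0, 0])

```text
clock: 13.4
tcp_pos: [0.608, 0.1137, 0.1319]
orientation: [0.001, 0.997, 0.083, 0.0]
wrist_force: [-0.6, -0.1, -2.3]
opening: 0.0117
grasp_force: 30.0
```

```bash
python3 -c "
from h import *
rk()"
```

```text
13.4 rack [ 0.3  1.7 32.6] rot [ 0.002 -0.     0.003] F [-0.6 -0.1 -2.3] 0.01165429289197158 [ 0.1   0.56 -0.45  1.71  0.29  0.94 -1.86]
```

Weight is still on the gripper. I'll lower in 0.5 mm steps to find contact.

Emit:
move_arm(moves=[0, 0, 0.5, 0, 0, 0, 0, 0, 0, 0.5, 0, 0, 0, 0, 0, 0, 0.3, 0, 0, 0, 0, 0, 0, 0, 0, 0, 0, 0])

```text
clock: 13.8
tcp_pos: [0.6091, 0.1141, 0.1307]
orientation: [0.001, 0.997, 0.083, 0.001]
wrist_force: [0.1, 0.3, -1.9]
opening: 0.0118
grasp_force: 30.0
```

```bash
python3 -c "
from h import *
rk()"
```

```text
13.8 rack [ 1.4  1.9 31.4] rot [ 0.001 -0.001  0.003] F [ 0.1  0.3 -1.9] 0.011807001714182527 [ 0.1   0.56 -0.45  1.71  0.29  0.94 -1.86]
```

Emit:
move_arm(moves=[0, 0, 0.4, 0, 0, 0, 0, 0, 0, 0.4, 0, 0, 0, 0, 0, 0, 0, 0, 0, 0, 0])

```text
clock: 14.1
tcp_pos: [0.6092, 0.1141, 0.1304]
orientation: [0.001, 0.997, 0.083, 0.001]
wrist_force: [-1.5, -0.3, 2.0]
opening: 0.0119
grasp_force: 30.0
```

```bash
python3 -c "
from h import *
rk()"
```

```text
14.1 rack [ 1.5  1.9 31.1] rot [ 0.001 -0.002  0.003] F [-1.5 -0.3  2. ] 0.01193714565258005 [ 0.1   0.56 -0.45  1.71  0.29  0.94 -1.87]
```

It has made contact: the wrist force is now +2 N. Releasing and retreating straight up.

Emit:
move_arm(moves=[0, 0, 0, 0, 0, 0, 0.2, 0, 0, 0, 0, 0, 0, 0.35, 0, 0, 0, 0, 0, 0, 0.35, 0, 0, -10, 0, 0, 0, 0.35, 0, 0, -25, 0, 0, 0, 0.35, 0, 0, -40, 0, 0, 0, 0.35, 0, 0, -45, 0, 0, 0, 0.35, -40, 0, -20, 0, 0, 0, 0.35, -40, 0, 0, 0, 0, 0, 0.35, 0, 0, 0, 0, 0, 0, 0.35, 0, 0, 0, 0, 0, 0, 0.35])

```text
clock: 15.2
tcp_pos: [0.5298, 0.1008, 0.271]
orientation: [0.001, 0.997, 0.083, 0.002]
wrist_force: [0.2, -0.0, -0.4]
opening: 0.0323
grasp_force: 0.0
```

```bash
python3 - <<'E'
from h import *
rk();im,d,m=snap('wrist','w6');C=cloud(m,d)
hs=cv2.cvtColor(im,cv2.COLOR_RGB2HSV)
M=(hs[...,0]>=130)&(hs[...,0]<=160)&(hs[...,1]>120)&(C[...,2]>.1)&(C[...,0]>.55)
t=RR.inv().apply(C[M]-SEAT);print(M.sum(),np.percentile(t,[1,50,99],axis=0).round(4))
p2,d2,m2=snap('side');C2=cloud(m2,d2);X=(C2-O)@S.as_matrix()
hs=cv2.cvtColor(p2,cv2.COLOR_RGB2HSV);red=((hs[...,0]<6)|(hs[...,0]>174))&(hs[...,1]>150)&(abs(X[...,0])<.09)&(abs(X[...,1])<.12)&(abs(X[...,2]-.016)<.006);print('bar',np.median(X[red][:,0]))
a=cv2.resize(im[:,:,::-1],(400,300));b=cv2.resize(p2[150:400,180:500,::-1],(400,300));cv2.imwrite('pics/end.png',np.hstack([a,b]))
E
```

```text
15.2 rack [-78.9   1.6 171.7] rot [ 0.002 -0.003  0.003] F [ 0.2 -0.  -0.4] 0.03225440069375109 [ 0.2   0.26 -0.52  1.78  0.15  1.13 -1.77]
1261 [[-0.0544 -0.0429  0.0668]
 [ 0.0003  0.0025  0.0689]
 [ 0.0173  0.0319  0.2777]]
bar -0.05126206493583343
```

View pics/end.png

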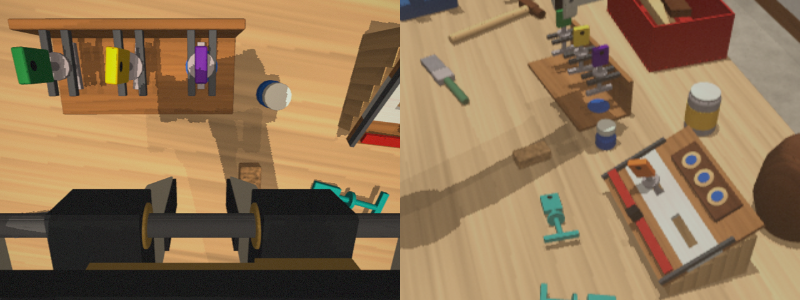

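The purple key hangs upright in the free fork (left panel, 202,63). The keeper is open and the orange key is still in place (right panel, 640,170).

```bash
python3 -c "
from cell import arm
print(arm.close_job())"
```

```text
the job is handed in; nothing more can be done
None
```

The job is handed in at about 15 s: the red keeper is fully open, and the purple key hangs upright and released in the free fork; the orange key, spare keys and bystanders look undisturbed in the last pictures, but no verdict came back.

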